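Load the polishing carrier and hold its index plunger back

ROBOT

A 6-joint arm with a two-finger parallel gripper is mounted at the origin on the work surface; the furniture and walls round the work are solid. World frame = base frame: x ahead of the robot, y to its left, z up, the work surface at z = 0. Lengths are in m, angles in degrees, forces in N, time in s.
With the tool pointing down it reaches from about 0.25 to 0.725 m from the base axis. Payload 9.7 kg.
Tool frame: the origin (TCP) lies between the finger pads; the fingertips stand 11 mm ahead of it and the grasp point (between the pads) lies 8 mm behind it; z points along the fingers, y is the line along which they close (so a half turn about z gives the same grasp; the last joint's range is limited). The gripper opens to 85 mm and grips with 20 to 120 N. Pads are 22 mm wide; open, the fingers measure 114 mm over their backs; the gripper's body (76 mm by 85 mm) begins 54 mm behind the grasp point. The pads swing forward as they close: fully open they stand 13 mm farther back than shut.
Start: joints at [-73.625, 4.979, 10.078, 95.1, 0, 90], TCP at [0.155, -0.528, 0.242] pointing down, gripper open.
Joint ranges: [-179.16, 179.16], [-48.56, 103.87], [-65.8, 70.77], [-126.05, 130.52], [-82.76, 87.17], [-180, 180]. Speed limits (degrees/s): [127.2, 127.2, 147.25, 180, 180, 180].

INTERFACE

Orientations are given as [roll, pitch, yaw] about the fixed x, y, z axes, in that order (R = Rz(yaw) Ry(pitch) Rx(roll)).
In Python, from workcell import monitor, cams, ticket gives the robot as it stands.
- The arm moves only by the tool carry_out, never from a script. Its argument "plan" is a list of rows, each an object with "travel": the shift along the world's x, y, z as a fraction of full scale, a list of three; "angular": the turn, a rotation vector about the world's x, y, z as a fraction of full scale, a list of three; "grip": the gripper's target within -1 to 1 (fully open at 1, half-way at 0, shut at -1). In form: [{"travel": [x, y, z], "angular": [ax, ay, az], "grip": grip}, ...]. A call has 1 to 8 rows; each row is the pose to reach, as a shift and turn from the pose commanded when the call began; what a row does not reach only later rows make up. Full scale, the value 1, is 300 mm for a shift and 0.5 rad for a turn. A row lasts 1/12 s, in which the tool goes at most 41.7 mm and 7.16 degrees, less where a joint would pass 70% of its speed; a pose out of reach is approached as far as the arm can. A call with a number of a shift or a turn outside -1 to 1 is refused whole. A call with a gripper value outside its range is refused whole. The fingers move at their own pace and stop on an object; "grip_force" is the grip in N (left out, the last holds). Time passes only in rows, so rows that repeat a pose let the fingers close. It gives the time, the measured TCP pose, the force, the opening and the grip force at its end, in the units of the state.
- monitor.get_obs(): the state, without advancing time (a new reading comes with each control period).
- cams.camera(name): name is "scene" or "side" or "wrist"; returns a dict with "frame" (384x512x3 uint8, red, green, blue), "mtx" (3x3 intrinsics, pixels), "view" (4x4, takes a point from world to camera coordinates); the wrist camera has in their place "T_tool_cam" (4x4, takes a point from camera to tool coordinates, whose origin is the TCP and whose axes are the flange's). Camera axes: x right, y up, looking along -z (the intrinsics and any distortion apply to the point x, -y, -z); pixel columns grow to the right and rows downward; lengths in m; the calibration is good to about 2 mm. A picture is of the moment at which its call begins: read the wrist's pose just before it. There is no depth.
- ticket.job_done(): hands the job in; it is judged then, once.
The state is a dict: "time": time; "q": joint angles; "qd": joint speeds; "joint_efforts": joint torques, N m; "ee_pos": TCP position; "tcp_rot": TCP orientation; "wrist_force": force on the tool from outside, world axes, zero at the start; "torque": the same for the moment, N m; "opening": finger opening in m; "grasp_force": force on a finger pad.
Only numpy, scipy, OpenCV 4.12 (cv2) and the standard library are available. Lean on these libraries where they do the work, as an engineer would, in place of code of your own. Each camera call takes 0.05 s, during which the arm holds its last target. There are 200 camera calls.

TASK

Take the three brass balls from the grey rack and set one in each empty green cup of the index table, so that every cup holds one ball. Then pull the red knob of the sprung index plunger straight up, fully back, and finish while still holding it there, so that the deck could be turned. Leave the washer jar and the masking tape where they are.

Things in the scene. Friction and masses are not known exactly. Their poses are not given: they have to be found in the camera images.
- ball_1_center (a point): Centre of a smooth brass ball, 28 mm in diameter, 60 to 130 g, loose; all four balls are alike. At the start it lies in one of the three dimples of the grey rack (block 190 x 60 mm, 20 mm high, on the table; dimples in a row along its length, 60 mm apart). The ball's centre is then about 31 mm above the table and 11 mm above the rack's top.
- ball_2_center (a point): Centre of a smooth brass ball, 28 mm in diameter, 60 to 130 g, loose; all four balls are alike. At the start it lies in one of the three dimples of the grey rack (block 190 x 60 mm, 20 mm high, on the table; dimples in a row along its length, 60 mm apart). The ball's centre is then about 31 mm above the table and 11 mm above the rack's top.
- ball_3_center (a point): Centre of a smooth brass ball, 28 mm in diameter, 60 to 130 g, loose; all four balls are alike. At the start it lies in one of the three dimples of the grey rack (block 190 x 60 mm, 20 mm high, on the table; dimples in a row along its length, 60 mm apart). The ball's centre is then about 31 mm above the table and 11 mm above the rack's top.
- ball_4_center (a point): Centre of a smooth brass ball, 28 mm in diameter, 60 to 130 g, loose; all four balls are alike. At the start it lies in one of the four cups of the index table.
- well_1 (a point): Where the centre of a ball lies when it sits in this cup: 14 mm above the round deck, 44 mm above the table. The cup is a fixed green ring standing on the deck, 41 mm outside, 32 mm inside, its rim 7 mm above the deck; the ball lies on the deck inside it with 2 mm of play all round. The four cups stand in a square about the deck's centre, 55 mm from it (78 mm from cup to next cup).
- well_2 (a point): Where the centre of a ball lies when it sits in this cup: 14 mm above the round deck, 44 mm above the table. The cup is a fixed green ring standing on the deck, 41 mm outside, 32 mm inside, its rim 7 mm above the deck; the ball lies on the deck inside it with 2 mm of play all round. The four cups stand in a square about the deck's centre, 55 mm from it (78 mm from cup to next cup).
- well_3 (a point): Where the centre of a ball lies when it sits in this cup: 14 mm above the round deck, 44 mm above the table. The cup is a fixed green ring standing on the deck, 41 mm outside, 32 mm inside, its rim 7 mm above the deck; the ball lies on the deck inside it with 2 mm of play all round. The four cups stand in a square about the deck's centre, 55 mm from it (78 mm from cup to next cup).
- well_4 (a point): Where the centre of a ball lies when it sits in this cup: 14 mm above the round deck, 44 mm above the table. The cup is a fixed green ring standing on the deck, 41 mm outside, 32 mm inside, its rim 7 mm above the deck; the ball lies on the deck inside it with 2 mm of play all round. The four cups stand in a square about the deck's centre, 55 mm from it (78 mm from cup to next cup).
- carrier: The index table, fixed: blue base plate 250 x 200 mm, round aluminium deck 200 mm in diameter with its flat top 30 mm above the table, and a blue bracket over the deck's rim that carries the plunger. Origin on the table top under the deck's centre, x axis towards the plunger (whose axis is 90 mm from the origin), z up. A centre screw stands 5 mm above the deck. The deck does not turn.
- knob (a point): Centre of the red knob of the index plunger: an upright cylinder 24 mm in diameter and 30 mm high on a vertical steel pin. With the pin seated the knob's centre is 67 mm, its top 82 mm and its underside 52 mm above the table; the bracket's collar beneath it reaches 50 mm, the bracket's arm (34 mm wide) 46 mm. The knob can be pinched from above and pulled straight up; nothing stands beside it above 50 mm.
- plunger (a joint): Lift of the index plunger in m: 0 with the pin seated in its hole, 0.018 at the upper stop, fully back. A spring drives it down with about 8 N when seated and 14 N at the stop; let go, it snaps back. The knob does not turn.
- washer_jar: Bystander: glass jar with black lid, 62 mm in diameter, 84 mm high, loose on the table to the left; origin under its centre.
- masking_tape: Bystander: roll of masking tape lying flat, 100 mm in diameter, 24 mm high, loose on the table to the right; origin under its centre.

How it is judged:
By the outcome, as a careful person would: the job done as asked, in the order asked, and still so for the second after the job is handed in, while the arm keeps its last pose, push and grip.
It also fails if it takes over 72 s, if anything falls off the work surface, if the arm or the gripper's body presses on something with over 40 N, if the wrist force passes 120 N, or if a joint passes its speed limit or range.

## Working session

There is one attempt and no reset: what is moved stays moved. The work goes in short steps, Python scripts to look and compute and a tool call to move; the robot and the scene stay as the last step left them, time stands still between calls to the robot, and variables do not carry over. Pictures are saved under pics/ and viewed, at most 10 in all, crops included, and the job is handed in when it is done.

Besides the shell and the picture viewer there is one more tool, called after ">>>" as a command line: name --argument value ..., lists and objects as JSON in quotes. carry_out: Moves the arm, as the interface text tells. Its arguments: {"type":"object","properties":{"plan":{"type":"array","items":{"type":"object","properties":{"travel":{"type":"array","items":{"type":"number"}},"angular":{"type":"array","items":{"type":"number"}},"grip":{"type":"number"}}}},"grip_force":{"type":"number"}},"required":["plan"]}

```bash
mkdir -p pics; python3 - <<'E'
from workcell import monitor,cams
import cv2,numpy as np
print(monitor.get_obs())
a=[]
for n in("scene","side"):
    c=cams.camera(n);cv2.imwrite(f"pics/{n}0.png",c["frame"][:,:,::-1]);print(n,c["mtx"],c["view"],c.keys())
    np.savez(f"pics/{n}0.npz",**{k:c[k] for k in("frame","mtx","view")})
c=cams.camera("wrist");print(c["mtx"],c["T_tool_cam"],c.keys());cv2.imwrite("pics/wrist0.png",c["frame"][:,:,::-1])
E
```

```text
{'time': 0.0, 'q': array([-7.36253667e+01,  5.01394104e+00,  1.00338534e+01,  9.50965649e+01,
       -4.51071626e-04,  9.00013681e+01]), 'qd': array([ 0.03302887, -0.01112369,  0.04094472, -0.01655035, -0.01925859,
       -0.02488471]), 'joint_efforts': array([-7.96686363e-04, -5.20383561e+01,  4.64806581e+01,  1.63082255e-02,
        4.24204040e-05, -1.00335079e-06]), 'ee_pos': array([ 0.15499787, -0.52750738,  0.24155039]), 'tcp_rot': array([-1.79923347e+02,  4.52901538e-04,  1.63732658e+01]), 'wrist_force': array([-0.03676805,  0.84002718, -0.37521193]), 'torque': array([-0.02480624,  0.01335698, -0.00534031]), 'grasp_force': 0.0, 'opening': 0.08519089680636782}
scene [[437.5980767    0.         256.65023121]
 [  0.         437.5980767  186.22217803]
 [  0.           0.           1.        ]] [[-0.74162844 -0.67077368 -0.00706602  0.39128714]
 [ 0.46686388 -0.52368593  0.71259467 -0.27736673]
 [-0.48169013  0.5251816   0.70154038 -1.36441295]
 [ 0.          0.          0.          1.        ]] dict_keys(['frame', 'mtx', 'view'])
side [[374.50067714   0.         254.31160974]
 [  0.         374.50067714 196.20520516]
 [  0.           0.           1.        ]] [[-0.99279998 -0.11775762  0.02193939  0.52259059]
 [ 0.09098369 -0.62220763  0.77754719 -0.09292593]
 [-0.07791125  0.77394497  0.62844174 -1.14149608]
 [ 0.          0.          0.          1.        ]] dict_keys(['frame', 'mtx', 'view'])
[[287.19454919   0.         260.23024358]
 [  0.         287.19454919 189.98418838]
 [  0.           0.           1.        ]] [[ 7.14212345e-04  9.59740920e-01  2.80885843e-01  7.03817894e-02]
 [ 9.99999712e-01 -7.57214884e-04  4.45660395e-05 -4.32727459e-04]
 [ 2.55462792e-04  2.80885730e-01 -9.59741185e-01 -1.32629444e-01]
 [ 0.00000000e+00  0.00000000e+00  0.00000000e+00  1.00000000e+00]] dict_keys(['frame', 'mtx', 'T_tool_cam'])
```

View pics/scene0.png

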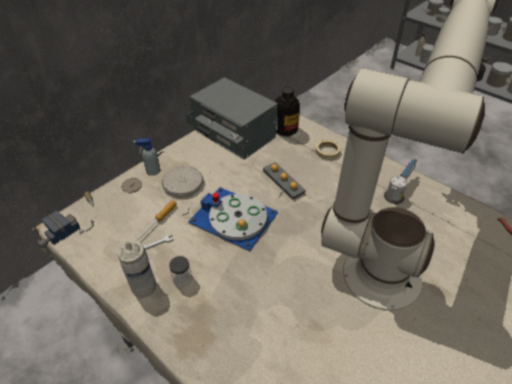

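View pics/side0.png

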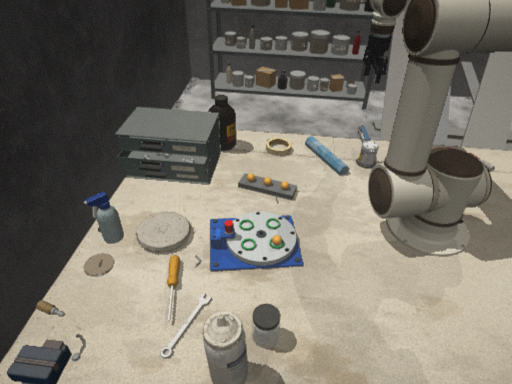

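The scene view shows rack balls near (274,168), (284,177) and (294,186), a filled cup near (241,225) and the knob near (215,198). In the side view the balls are near (251,177), (267,181) and (284,186), the knob is near (229,226) and the filled cup is near (277,241).

```bash
cat > h.py <<'E'
import numpy as np,cv2
from scipy.spatial.transform import Rotation as R
def ray(mtx,T_wc,uv):
    d=np.linalg.inv(mtx)@np.r_[uv,1.]; d=T_wc[:3,:3]@(d*[1,-1,-1])
    return T_wc[:3,3],d
def onto(mtx,T,uv,z):
    o,d=ray(mtx,T,uv); return o+d*(z-o[2])/d[2]
def blobs(f,kind,amin=12):
    h=cv2.cvtColor(f,cv2.COLOR_RGB2HSV)
    lo,hi={"ball":((8,130,90),(28,255,255)),"green":((60,90,30),(90,255,255)),"red":((172,120,60),(180,255,255))}[kind]
    m=cv2.inRange(h,np.array(lo),np.array(hi))
    if kind=="red": m|=cv2.inRange(h,np.array((0,120,60)),np.array((5,255,255)))
    n,_,s,c=cv2.connectedComponentsWithStats(m)
    return [(c[i],s[i]) for i in range(1,n) if s[i][4]>=amin]
def wristT(c,o):
    T=np.eye(4);T[:3,:3]=R.from_euler("xyz",o["tcp_rot"],degrees=True).as_matrix();T[:3,3]=o["ee_pos"]
    return T@c["T_tool_cam"]
E
python3 - <<'E'
from h import *
for n in("scene","side"):
    z=np.load(f"pics/{n}0.npz");T=np.linalg.inv(z["view"])
    for k,hh in(("ball",.031),("ball",.044),("green",.036),("red",.067)):
        for c,s in blobs(z["frame"],k):
            p=onto(z["mtx"],T,c,hh)
            if .1<p[0]<.8 and abs(p[1])<.6: print(n,k,hh,c.round(1),s,p.round(4))
E
```

```text
scene ball 0.031 [273.9 167. ] [271 165   6   5  26] [ 0.5572 -0.1317  0.031 ]
scene ball 0.031 [283.4 175.6] [281 173   6   6  30] [ 0.4991 -0.1186  0.031 ]
scene ball 0.031 [293.  184.7] [290 182   7   6  31] [ 0.4413 -0.1045  0.031 ]
scene ball 0.031 [165.5 209.9] [156 201  20  19 139] [0.694  0.2891 0.031 ]
scene ball 0.031 [241.2 222.9] [238 220   7   7  36] [0.4564 0.1563 0.031 ]
scene ball 0.044 [273.9 167. ] [271 165   6   5  26] [ 0.548  -0.1205  0.044 ]
scene ball 0.044 [283.4 175.6] [281 173   6   6  30] [ 0.4906 -0.1076  0.044 ]
scene ball 0.044 [293.  184.7] [290 182   7   6  31] [ 0.4335 -0.0936  0.044 ]
scene ball 0.044 [165.5 209.9] [156 201  20  19 139] [0.6833 0.2954 0.044 ]
scene ball 0.044 [241.2 222.9] [238 220   7   7  36] [0.4484 0.1641 0.044 ]
scene red 0.067 [215.  196.4] [212 193   6   9  40] [0.5854 0.1509 0.067 ]
side ball 0.031 [227.9 130.6] [227 126   3  10  23] [ 0.6865 -0.4365  0.031 ]
side ball 0.031 [250.3 177. ] [247 174   7   7  40] [ 0.5566 -0.134   0.031 ]
side ball 0.031 [267.1 180.9] [264 178   7   7  43] [ 0.4981 -0.1202  0.031 ]
side ball 0.0
[... 354 characters left out ...]
-0.1162  0.044 ]
side ball 0.044 [267.1 180.9] [264 178   7   7  43] [ 0.4971 -0.1027  0.044 ]
side ball 0.044 [284.4 184.9] [281 182   8   7  44] [ 0.4395 -0.0891  0.044 ]
side ball 0.044 [276.5 239.6] [272 236  10   9  65] [0.4471 0.1615 0.044 ]
side ball 0.044 [173.2 270.4] [167 255  13  32 278] [0.6948 0.3041 0.044 ]
side green 0.036 [272.4 223. ] [266 219  14   9  44] [0.4638 0.0882 0.036 ]
side green 0.036 [246.1 224.4] [240 220  13  10  42] [0.5384 0.1051 0.036 ]
side green 0.036 [248.2 244. ] [241 239  15  11  56] [0.5223 0.1812 0.036 ]
side green 0.036 [275.9 245.2] [270 240  14   8  30] [0.4474 0.175  0.036 ]
side red 0.067 [228.4 224.9] [225 220   8  13  68] [0.5824 0.1466 0.067 ]
```

>>> carry_out --plan '[{"travel":[0.6,0.7,0],"angular":[0,0,-0.9],"grip":0.3},{"travel":[0.6,0.7,0],"angular":[0,0,-0.9],"grip":0.3},{"travel":[0.6,0.7,0],"angular":[0,0,-0.9],"grip":0.3},{"travel":[0.6,0.7,0],"angular":[0,0,-0.9],"grip":0.3},{"travel":[0.6,0.7,0],"angular":[0,0,-0.9],"grip":0.3},{"travel":[0.6,0.7,0],"angular":[0,0,-0.9],"grip":0.3},{"travel":[0.6,0.7,0],"angular":[0,0,-0.9],"grip":0.3},{"travel":[0.6,0.7,0],"angular":[0,0,-0.9],"grip":0.3}]'

```text
time: 0.82
ee_pos: [0.3378, -0.3138, 0.2423]
tcp_rot: [-179.9, -0.0, -9.1]
wrist_force: [0.1, 0.0, -0.1]
opening: 0.0555
grasp_force: 0.0
```

>>> carry_out --plan '[{"travel":[0.54,0.66,-0.2],"angular":[0,0,-0.137],"grip":0.3},{"travel":[0.54,0.66,-0.2],"angular":[0,0,-0.137],"grip":0.3},{"travel":[0.54,0.66,-0.2],"angular":[0,0,-0.137],"grip":0.3},{"travel":[0.54,0.66,-0.2],"angular":[0,0,-0.137],"grip":0.3},{"travel":[0.54,0.66,-0.2],"angular":[0,0,-0.137],"grip":0.3},{"travel":[0.54,0.66,-0.2],"angular":[0,0,-0.137],"grip":0.3},{"travel":[0.54,0.66,-0.2],"angular":[0,0,-0.137],"grip":0.3},{"travel":[0.54,0.66,-0.2],"angular":[0,0,-0.137],"grip":0.3}]'

```text
time: 1.48
ee_pos: [0.4979, -0.1174, 0.1806]
tcp_rot: [-180.0, 0.1, -13.1]
wrist_force: [-0.0, -0.3, -0.1]
opening: 0.0553
grasp_force: 0.0
```

```bash
cat > look.py <<'E'
import sys
from workcell import monitor,cams
from h import *
o=monitor.get_obs();c=cams.camera("wrist");T=wristT(c,o)
print(o["time"],o["ee_pos"].round(4),o["tcp_rot"].round(2),o["wrist_force"].round(1))
cv2.imwrite(f"pics/{sys.argv[1]}.png",c["frame"][:,:,::-1])
for k,hh in(("ball",.031),("ball",.044),("green",.036),("red",.067)):
    for u,s in blobs(c["frame"],k,60): print(k,hh,u.round(1),s,onto(c["mtx"],T,u,hh).round(4))
E
python3 look.py w1
```

```text
1.4833 [ 0.4979 -0.1174  0.1806] [-1.7998e+02  1.4000e-01 -1.3060e+01] [-0.  -0.3 -0.1]
ball 0.031 [263.  116.7] [249 103  29  29 639] [ 0.5558 -0.1336  0.031 ]
ball 0.031 [262.1 178.7] [249 166  27  27 566] [ 0.4967 -0.1192  0.031 ]
ball 0.031 [261.6 233.4] [249 221  26  26 511] [ 0.4379 -0.1051  0.031 ]
ball 0.031 [ 14.5 284.6] [  1 272  27  25 531] [0.4393 0.1822 0.031 ]
ball 0.044 [263.  116.7] [249 103  29  29 639] [ 0.5563 -0.1335  0.044 ]
ball 0.044 [262.1 178.7] [249 166  27  27 566] [ 0.5    -0.1199  0.044 ]
ball 0.044 [261.6 233.4] [249 221  26  26 511] [ 0.4438 -0.1064  0.044 ]
ball 0.044 [ 14.5 284.6] [  1 272  27  25 531] [0.4451 0.1676 0.044 ]
green 0.036 [ 38.1 188.3] [ 17 169  44  40 711] [0.5389 0.102  0.036 ]
green 0.036 [ 83.1 251.1] [ 64 234  40  35 582] [0.4631 0.0857 0.036 ]
green 0.036 [ 30.2 273.8] [  5 261  41  34 390] [0.4503 0.1534 0.036 ]
```

View pics/w1.png

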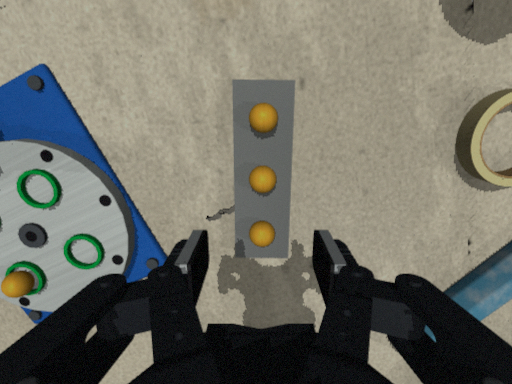

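The wrist view shows the three balls in a row at (263,117), (262,179) and (262,233), aligned with the gripper. The deck is at left, with its cups at (38,188) and (83,251).

>>> carry_out --plan '[{"travel":[0,-0.007,-0.2],"angular":[0,0,0],"grip":0.3},{"travel":[0,-0.007,-0.3],"angular":[0,0,0],"grip":0.3},{"travel":[0,-0.007,-0.4],"angular":[0,0,0],"grip":0.3},{"travel":[0,-0.007,-0.482],"angular":[0,0,0],"grip":0.3},{"travel":[0,-0.007,-0.482],"angular":[0,0,0],"grip":0.3},{"travel":[0,-0.007,-0.482],"angular":[0,0,0],"grip":0.3}]' --grip_force 30

```text
time: 2.03
ee_pos: [0.4959, -0.1229, 0.0378]
tcp_rot: [180.0, 0.1, -13.4]
wrist_force: [0.1, -0.3, 0.5]
opening: 0.0557
grasp_force: 0.0
```

>>> carry_out --plan '[{"travel":[0,0,0],"angular":[0,0,0],"grip":-0.6},{"travel":[0,0,0],"angular":[0,0,0],"grip":-0.6},{"travel":[0,0,0],"angular":[0,0,0],"grip":-0.6},{"travel":[0,0,0],"angular":[0,0,0],"grip":-0.6},{"travel":[0,0,0],"angular":[0,0,0],"grip":-0.6},{"travel":[0,0,0],"angular":[0,0,0],"grip":-0.6},{"travel":[0,0,0],"angular":[0,0,0],"grip":-0.6},{"travel":[0,0,0],"angular":[0,0,0],"grip":-0.6}]'

```text
time: 2.7
ee_pos: [0.4991, -0.1208, 0.041]
tcp_rot: [-179.8, -0.3, -13.3]
wrist_force: [1.7, 8.1, 7.3]
opening: 0.0248
grasp_force: 29.0
```

```bash
cat > obs.py <<'E'
from workcell import monitor
o=monitor.get_obs()
for k in("time","ee_pos","tcp_rot","wrist_force","torque","opening","grasp_force"): print(k,np.round(o[k],4) if 0 else o[k])
E
python3 obs.py; python3 look.py w2
```

```text
time 2.7
ee_pos [ 0.49908415 -0.12080074  0.04095135]
tcp_rot [-179.81161015   -0.2774706   -13.26528306]
wrist_force [1.65175996 8.13426027 7.2724837 ]
torque [ 1.94680546 -0.13272476  0.04469942]
opening 0.024811643169390076
grasp_force 28.965521156787872
2.7 [ 0.4991 -0.1208  0.041 ] [-179.81   -0.28  -13.27] [1.7 8.1 7.3]
ball 0.031 [258.8 132.3] [ 231  104   57   57 2518] [ 0.5557 -0.1334  0.031 ]
ball 0.031 [260. 245.] [ 237  220   48   51 1951] [ 0.4963 -0.1201  0.031 ]
ball 0.044 [258.8 132.3] [ 231  104   57   57 2518] [ 0.5567 -0.1337  0.044 ]
ball 0.044 [260. 245.] [ 237  220   48   51 1951] [ 0.5027 -0.1216  0.044 ]
```

View pics/w2.png

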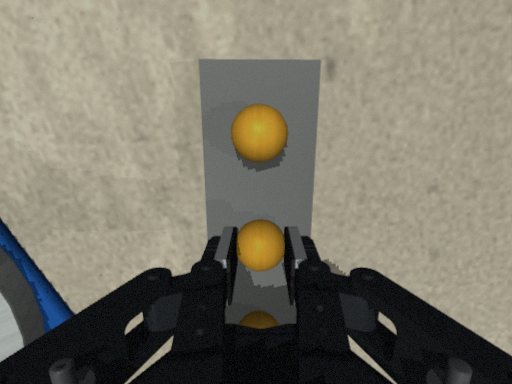

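The ball at (260,245) is between the pads near the tips, but the pads slid up above its equator. I'll reopen and go lower.

>>> carry_out --plan '[{"travel":[0,0,0.01],"angular":[0,0,0],"grip":0.2},{"travel":[-0.005,0.004,0.01],"angular":[0,0,0],"grip":0.2},{"travel":[-0.005,0.004,0.0],"angular":[0,0,0],"grip":0.2},{"travel":[-0.005,0.004,-0.02],"angular":[0,0,0],"grip":0.2},{"travel":[-0.005,0.004,-0.02],"angular":[0,0,0],"grip":0.2},{"travel":[-0.005,0.004,-0.02],"angular":[0,0,0],"grip":0.2}]'

```text
time: 3.25
ee_pos: [0.495, -0.1206, 0.0309]
tcp_rot: [180.0, 0.1, -13.3]
wrist_force: [0.3, 0.2, -0.2]
opening: 0.0508
grasp_force: 0.0
```

>>> carry_out --plan '[{"travel":[0,0,0],"angular":[0,0,0],"grip":-0.6},{"travel":[0,0,0],"angular":[0,0,0],"grip":-0.6},{"travel":[0,0,0],"angular":[0,0,0],"grip":-0.6},{"travel":[0,0,0],"angular":[0,0,0],"grip":-0.6},{"travel":[0,0,0],"angular":[0,0,0],"grip":-0.6},{"travel":[0,0,0],"angular":[0,0,0],"grip":-0.6},{"travel":[0,0,0],"angular":[0,0,0],"grip":-0.6},{"travel":[0,0,0],"angular":[0,0,0],"grip":-0.6}]'

```text
time: 3.92
ee_pos: [0.4959, -0.12, 0.0322]
tcp_rot: [-179.9, -0.0, -13.3]
wrist_force: [-0.6, 5.6, 4.7]
opening: 0.0259
grasp_force: 29.3
```

>>> carry_out --plan '[{"travel":[0,0,0.05],"angular":[0,0,0],"grip":-0.6},{"travel":[0,0,0.1],"angular":[0,0,0],"grip":-0.6},{"travel":[0,0,0.2],"angular":[0,0,0],"grip":-0.6},{"travel":[0,0,0.25],"angular":[0,0,0],"grip":-0.6},{"travel":[0,0,0.25],"angular":[0,0,0],"grip":-0.6},{"travel":[0,0,0.25],"angular":[0,0,0],"grip":-0.6}]'

```text
time: 4.42
ee_pos: [0.496, -0.1209, 0.1071]
tcp_rot: [180.0, -0.1, -13.3]
wrist_force: [-0.2, 0.2, -1.4]
opening: 0.0259
grasp_force: 29.7
```

```bash
python3 obs.py; python3 look.py w3
```

```text
time 4.4167
ee_pos [ 0.49597663 -0.120887    0.10711316]
tcp_rot [ 1.79978880e+02 -8.11530624e-02 -1.33450591e+01]
wrist_force [-0.2126393   0.18754518 -1.3737509 ]
torque [0.00502772 0.06787094 0.03388659]
opening 0.02588524137802281
grasp_force 29.665357768535614
4.4167 [ 0.496  -0.1209  0.1071] [ 1.7998e+02 -8.0000e-02 -1.3350e+01] [-0.2  0.2 -1.4]
ball 0.031 [257.9 119.7] [ 239  101   39   39 1185] [ 0.5557 -0.1335  0.031 ]
ball 0.031 [259.8 252. ] [ 235  221   52   68 2602] [ 0.4543 -0.1108  0.031 ]
ball 0.044 [257.9 119.7] [ 239  101   39   39 1185] [ 0.5562 -0.1337  0.044 ]
ball 0.044 [259.8 252. ] [ 235  221   52   68 2602] [ 0.4611 -0.1124  0.044 ]
green 0.036 [ 26.2 294.4] [   0  272   54   46 1135] [0.4635 0.0854 0.036 ]
```

View pics/w3.png

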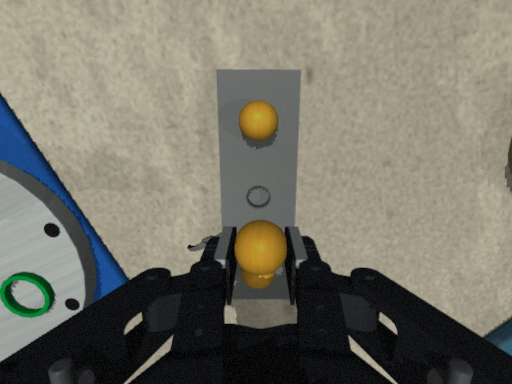

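The ball is held at (260,247) and the dimple at (258,196) is empty. Moving to the near cup.

>>> carry_out --plan '[{"travel":[-0.02,0.1,0],"angular":[0,0,0],"grip":-0.6},{"travel":[-0.04,0.22,0],"angular":[0,0,0],"grip":-0.6},{"travel":[-0.06,0.35,0],"angular":[0,0,0],"grip":-0.6},{"travel":[-0.08,0.48,0],"angular":[0,0,0],"grip":-0.6},{"travel":[-0.1,0.6,0],"angular":[0,0,0],"grip":-0.6},{"travel":[-0.11,0.687,0],"angular":[0,0,0],"grip":-0.6},{"travel":[-0.11,0.687,0],"angular":[0,0,0],"grip":-0.6},{"travel":[-0.11,0.687,0],"angular":[0,0,0],"grip":-0.6}]'

```text
time: 5.13
ee_pos: [0.443, -0.073, 0.1067]
tcp_rot: [-178.2, 0.0, -10.4]
wrist_force: [-0.5, -0.5, -1.4]
opening: 0.0261
grasp_force: 29.7
```

```bash
python3 look.py w4
```

```text
5.1333 [ 0.443  -0.073   0.1067] [-1.7824e+02  3.0000e-02 -1.0380e+01] [-0.5 -0.5 -1.4]
ball 0.031 [326.1  20.5] [ 304    0   44   44 1513] [ 0.5566 -0.1343  0.031 ]
ball 0.031 [306.4 200.6] [ 289  183   36   36 1032] [ 0.4382 -0.1055  0.031 ]
ball 0.031 [260.2 247.5] [ 235  221   52   54 2255] [ 0.4052 -0.0637  0.031 ]
ball 0.044 [326.1  20.5] [ 304    0   44   44 1513] [ 0.5538 -0.1315  0.044 ]
ball 0.044 [306.4 200.6] [ 289  183   36   36 1032] [ 0.4428 -0.1045  0.044 ]
ball 0.044 [260.2 247.5] [ 235  221   52   54 2255] [ 0.4118 -0.0653  0.044 ]
green 0.036 [ 15.  119.2] [  0  90  28  57 708] [0.5347 0.0885 0.036 ]
green 0.036 [ 56.1 212.2] [  29  187   56   51 1184] [0.4632 0.0859 0.036 ]
green 0.036 [  2.  248.9] [  0 236   6  26 116] [0.4407 0.1422 0.036 ]
```

View pics/w4.png

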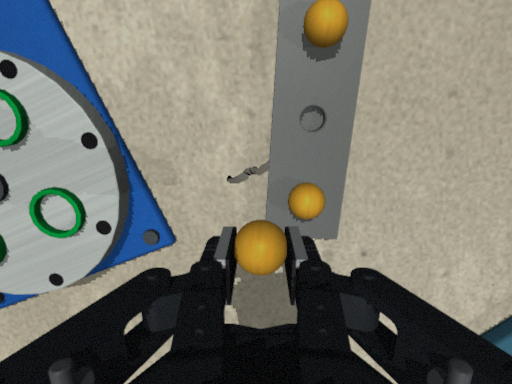

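```bash
python3 -c "
from workcell import monitor
o=monitor.get_obs()
print(o['q'].round(1),o['qd'].round(1),o['ee_pos'])"
```

```text
[-10.4  -9.4 -18.9  80.6   1.8 179.9] [ 0.1  0.9  0.8 -0.3 -0.  -0. ] [ 0.44270305 -0.07294018  0.10680039]
```

>>> carry_out --plan '[{"travel":[0,0,0],"angular":[0,0,0],"grip":-0.6}]'

```text
time: 5.27
ee_pos: [0.4434, -0.073, 0.1068]
tcp_rot: [-178.2, 0.0, -10.4]
wrist_force: [-0.3, 0.6, -0.5]
opening: 0.0258
grasp_force: 29.7
```

```bash
python3 -c "
from workcell import monitor
o=monitor.get_obs()
print(o['q'].round(1),o['qd'].round(1),o['ee_pos'])"
```

```text
[-10.4  -9.3 -18.8  80.6   1.8 179.9] [ 0.2  0.7  0.5 -0.4  0.   0. ] [ 0.443417   -0.07302344  0.10683164]
```

Joint 6 is at its range limit (179.9°), which blocks this heading over the deck, so I'll turn the tool the other way.

>>> carry_out --plan '[{"travel":[0,0,0],"angular":[0,0,0.5],"grip":-0.6},{"travel":[0,0,0],"angular":[0,0,0.98],"grip":-0.6},{"travel":[0,0,0],"angular":[0,0,0.98],"grip":-0.6},{"travel":[0,0,0],"angular":[0,0,0.98],"grip":-0.6},{"travel":[0,0,0],"angular":[0,0,0.98],"grip":-0.6},{"travel":[0,0,0],"angular":[0,0,0.98],"grip":-0.6},{"travel":[0,0,0],"angular":[0,0,0.98],"grip":-0.6}]'

```text
time: 5.85
ee_pos: [0.4436, -0.0729, 0.1067]
tcp_rot: [-178.2, 0.0, 17.5]
wrist_force: [-0.2, -0.3, -1.3]
opening: 0.0259
grasp_force: 29.7
```

>>> carry_out --plan '[{"travel":[0.015,0.12,0],"angular":[-0.06,-0.019,0],"grip":-0.6},{"travel":[0.03,0.25,0],"angular":[-0.06,-0.019,0],"grip":-0.6},{"travel":[0.05,0.38,0],"angular":[-0.06,-0.019,0],"grip":-0.6},{"travel":[0.06,0.48,0],"angular":[-0.06,-0.019,0],"grip":-0.6},{"travel":[0.067,0.528,0],"angular":[-0.06,-0.019,0],"grip":-0.6},{"travel":[0.067,0.528,0],"angular":[-0.06,-0.019,0],"grip":-0.6},{"travel":[0.067,0.528,0],"angular":[-0.06,-0.019,0],"grip":-0.6},{"travel":[0.067,0.528,0],"angular":[-0.06,-0.019,0],"grip":-0.6}]'

```text
time: 6.52
ee_pos: [0.4635, 0.0851, 0.1066]
tcp_rot: [180.0, 0.1, 17.6]
wrist_force: [-0.4, -1.2, -1.1]
opening: 0.0256
grasp_force: 29.8
```

```bash
python3 look.py w5
```

```text
6.5167 [0.4635 0.0851 0.1066] [1.7996e+02 6.0000e-02 1.7650e+01] [-0.4 -1.2 -1.1]
ball 0.031 [148.6 198.6] [ 129  180   40   38 1191] [0.4399 0.1673 0.031 ]
ball 0.031 [259.2 247.5] [ 235  221   50   54 2091] [0.4262 0.0744 0.031 ]
ball 0.031 [471.2 295.5] [455 279  33  33 823] [ 0.4378 -0.1104  0.031 ]
ball 0.044 [148.6 198.6] [ 129  180   40   38 1191] [0.4456 0.1635 0.044 ]
ball 0.044 [259.2 247.5] [ 235  221   50   54 2091] [0.4327 0.0765 0.044 ]
ball 0.044 [471.2 295.5] [455 279  33  33 823] [ 0.4436 -0.0968  0.044 ]
green 0.036 [152.6  82.1] [ 123   51   63   65 1346] [0.5231 0.1796 0.036 ]
green 0.036 [270.2  94. ] [ 240   63   60   64 1157] [0.5397 0.1028 0.036 ]
green 0.036 [160.3 188.3] [127 168  56  53 723] [0.4526 0.1592 0.036 ]
green 0.036 [258.6 198.5] [232 178  54  47 756] [0.467  0.0879 0.036 ]
```

View pics/w5.png

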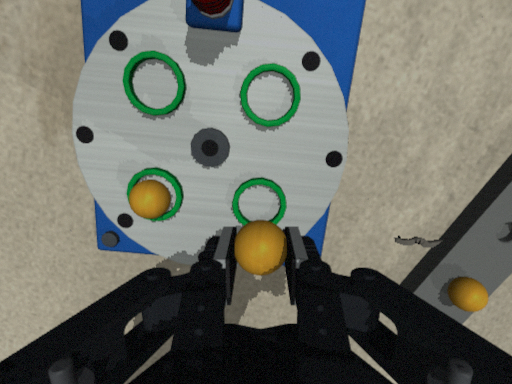

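The ball is at (260,247) above the near cup ring, centred near (259,203). The two far cups are at (153,83) and (270,95) and the filled one at (150,199). Lowering.

>>> carry_out --plan '[{"travel":[0,0.002,-0.08],"angular":[0,0,0],"grip":-0.6},{"travel":[0,0.002,-0.14],"angular":[0,0,0],"grip":-0.6},{"travel":[0,0.002,-0.165],"angular":[0,0,0],"grip":-0.6},{"travel":[0,0.002,-0.18],"angular":[0,0,0],"grip":-0.6},{"travel":[0,0.002,-0.18],"angular":[0,0,0],"grip":-0.6}]'

```text
time: 6.98
ee_pos: [0.4633, 0.0855, 0.0523]
tcp_rot: [180.0, 0.1, 17.7]
wrist_force: [-0.1, 0.8, -1.7]
opening: 0.0256
grasp_force: 29.8
```

>>> carry_out --plan '[{"travel":[0,0,-0.01],"angular":[0,0,0],"grip":-0.6},{"travel":[0,0,-0.01],"angular":[0,0,0],"grip":-0.6}]'

```text
time: 7.15
ee_pos: [0.464, 0.0861, 0.0502]
tcp_rot: [180.0, -0.0, 17.7]
wrist_force: [0.6, -0.4, -1.0]
opening: 0.026
grasp_force: 29.8
```

>>> carry_out --plan '[{"travel":[0,0,-0.008],"angular":[0,0,0],"grip":-0.6},{"travel":[0,0,-0.008],"angular":[0,0,0],"grip":-0.6}]'

```text
time: 7.32
ee_pos: [0.4641, 0.0863, 0.048]
tcp_rot: [180.0, -0.0, 17.7]
wrist_force: [0.6, 0.7, 0.4]
opening: 0.0257
grasp_force: 30.2
```

>>> carry_out --plan '[{"travel":[0,0,0],"angular":[0,0,0],"grip":0.1},{"travel":[0,0,0],"angular":[0,0,0],"grip":0.1},{"travel":[0,0,0],"angular":[0,0,0],"grip":0.1},{"travel":[0,0,0.05],"angular":[0,0,0],"grip":0.1},{"travel":[0,0,0.15],"angular":[0,0,0],"grip":0.1},{"travel":[0,0,0.25],"angular":[0,0,0],"grip":0.1},{"travel":[0,0,0.25],"angular":[0,0,0],"grip":0.1},{"travel":[0,0,0.25],"angular":[0,0,0],"grip":0.1}]'

```text
time: 7.98
ee_pos: [0.4646, 0.0864, 0.124]
tcp_rot: [179.9, -0.1, 17.7]
wrist_force: [0.4, -0.2, -0.5]
opening: 0.0468
grasp_force: 0.0
```

```bash
python3 look.py w6
```

```text
7.9833 [0.4646 0.0864 0.124 ] [ 1.7994e+02 -1.4000e-01  1.7730e+01] [ 0.4 -0.2 -0.5]
ball 0.031 [158.6 193.6] [141 177  36  35 998] [0.4404 0.1667 0.031 ]
ball 0.031 [260.3 200.2] [243 183  35  35 954] [0.4605 0.0855 0.031 ]
ball 0.031 [457.9 285.2] [443 270  31  30 706] [ 0.4379 -0.1098  0.031 ]
ball 0.044 [158.6 193.6] [141 177  36  35 998] [0.4457 0.1633 0.044 ]
ball 0.044 [260.3 200.2] [243 183  35  35 954] [0.4645 0.0868 0.044 ]
ball 0.044 [457.9 285.2] [443 270  31  30 706] [ 0.4433 -0.0973  0.044 ]
green 0.036 [163.2  86.6] [ 136   58   57   59 1100] [0.523  0.1794 0.036 ]
green 0.036 [271.   97.7] [243  70  55  58 956] [0.5396 0.1026 0.036 ]
green 0.036 [168.6 184.7] [138 165  52  50 620] [0.4522 0.1595 0.036 ]
green 0.036 [260.  197.7] [235 175  50  49 738] [0.464  0.0868 0.036 ]
red 0.067 [212.7   5.5] [193   0  40  16 418] [0.5764 0.1516 0.067 ]
```

The ball is seated in the cup. The next pick is the nearest rack ball.

>>> carry_out --plan '[{"travel":[-0.01,-0.12,0],"angular":[0,0,-0.2],"grip":0.2},{"travel":[-0.03,-0.25,0],"angular":[0,0,-0.4],"grip":0.2},{"travel":[-0.05,-0.38,0],"angular":[0,0,-0.6],"grip":0.2},{"travel":[-0.07,-0.5,0],"angular":[0,0,-0.8],"grip":0.2},{"travel":[-0.087,-0.64,0],"angular":[0,0,-0.8],"grip":0.2},{"travel":[-0.087,-0.64,-0.1],"angular":[0,0,-0.8],"grip":0.2},{"travel":[-0.087,-0.64,-0.1],"angular":[0,0,-0.8],"grip":0.2},{"travel":[-0.087,-0.64,-0.1],"angular":[0,0,-0.8],"grip":0.2}]'

```text
time: 8.7
ee_pos: [0.4359, -0.1056, 0.0904]
tcp_rot: [-180.0, 0.3, -5.3]
wrist_force: [-0.2, 1.2, 0.5]
opening: 0.0513
grasp_force: 0.0
```

```bash
python3 look.py w7 | grep -v green
```

```text
8.7 [ 0.4359 -0.1056  0.0904] [-179.98    0.31   -5.26] [-0.2  1.2  0.5]
ball 0.031 [289.6  15.6] [ 266    0   47   36 1412] [ 0.5548 -0.1337  0.031 ]
ball 0.031 [259.5 205.4] [ 241  186   38   40 1182] [ 0.4383 -0.1051  0.031 ]
ball 0.044 [289.6  15.6] [ 266    0   47   36 1412] [ 0.5516 -0.1322  0.044 ]
ball 0.044 [259.5 205.4] [ 241  186   38   40 1182] [ 0.4429 -0.1056  0.044 ]
```

>>> carry_out --plan '[{"travel":[0,0,-0.08],"angular":[0,0,0],"grip":0.2},{"travel":[0,0,-0.15],"angular":[0,0,0],"grip":0.2},{"travel":[0,0,-0.2],"angular":[0,0,0],"grip":0.2},{"travel":[0,0,-0.2],"angular":[0,0,0],"grip":0.2},{"travel":[0,0,-0.2],"angular":[0,0,0],"grip":0.2}]'

```text
time: 9.17
ee_pos: [0.4377, -0.1046, 0.0329]
tcp_rot: [180.0, 0.1, -5.1]
wrist_force: [0.6, -0.2, 0.2]
opening: 0.0513
grasp_force: 0.0
```

>>> carry_out --plan '[{"travel":[0,0,0],"angular":[0,0,0],"grip":-0.6},{"travel":[0,0,0],"angular":[0,0,0],"grip":-0.6},{"travel":[0,0,0],"angular":[0,0,0],"grip":-0.6},{"travel":[0,0,0],"angular":[0,0,0],"grip":-0.6},{"travel":[0,0,0],"angular":[0,0,0],"grip":-0.6},{"travel":[0,0,0],"angular":[0,0,0],"grip":-0.6},{"travel":[0,0,0],"angular":[0,0,0],"grip":-0.6}]'

```text
time: 9.75
ee_pos: [0.4385, -0.1056, 0.0338]
tcp_rot: [-180.0, -0.1, -5.2]
wrist_force: [0.2, 3.4, 7.4]
opening: 0.0255
grasp_force: 29.3
```

>>> carry_out --plan '[{"travel":[0,0,0.06],"angular":[0,0,0],"grip":-0.6},{"travel":[0,0,0.16],"angular":[0,0,0],"grip":-0.6},{"travel":[0,0,0.27],"angular":[0,0,0.2],"grip":-0.6},{"travel":[0,0,0.27],"angular":[0,0,0.4],"grip":-0.6},{"travel":[0,0,0.27],"angular":[0,0,0.6],"grip":-0.6},{"travel":[0,0,0.27],"angular":[0,0,0.8],"grip":-0.6},{"travel":[0,0,0.27],"angular":[0,0,0.8],"grip":-0.6}]'

```text
time: 10.33
ee_pos: [0.4376, -0.1059, 0.1138]
tcp_rot: [179.9, 0.0, 18.0]
wrist_force: [-0.1, -0.1, -1.5]
opening: 0.0256
grasp_force: 29.7
```

>>> carry_out --plan '[{"travel":[0.05,0.1,0],"angular":[0,0,0],"grip":-0.6},{"travel":[0.11,0.22,0],"angular":[0,0,0],"grip":-0.6},{"travel":[0.17,0.34,0],"angular":[0,0,0],"grip":-0.6},{"travel":[0.23,0.46,0],"angular":[0,0,0],"grip":-0.6},{"travel":[0.29,0.58,0],"angular":[0,0,0],"grip":-0.6},{"travel":[0.337,0.694,0],"angular":[0,0,0],"grip":-0.6},{"travel":[0.337,0.694,0],"angular":[0,0,0],"grip":-0.6},{"travel":[0.337,0.694,0],"angular":[0,0,0],"grip":-0.6}]'

```text
time: 11.0
ee_pos: [0.5387, 0.104, 0.1127]
tcp_rot: [180.0, 0.1, 17.7]
wrist_force: [-0.2, -0.1, 0.1]
opening: 0.026
grasp_force: 29.8
```

```bash
python3 look.py w8
```

```text
11.0 [0.5387 0.104  0.1127] [1.7997e+02 1.2000e-01 1.7730e+01] [-0.2 -0.1  0.1]
ball 0.031 [259.3 247. ] [ 235  221   50   53 2090] [0.4987 0.0924 0.031 ]
ball 0.031 [252.2 297. ] [237 284  32  27 674] [0.4508 0.0836 0.031 ]
ball 0.044 [259.3 247. ] [ 235  221   50   53 2090] [0.5052 0.0944 0.044 ]
ball 0.044 [252.2 297. ] [237 284  32  27 674] [0.4602 0.0861 0.044 ]
green 0.036 [160.3 191.5] [134 166  55  52 983] [0.5228 0.1791 0.036 ]
green 0.036 [262.8 197.7] [236 176  53  48 763] [0.5418 0.1033 0.036 ]
green 0.036 [162.3 265.1] [138 257  47  19 363] [0.4612 0.1642 0.036 ]
green 0.036 [237.3 281.9] [231 268  19  37 171] [0.4646 0.1009 0.036 ]
green 0.036 [272.  287.2] [264 274  14  33 171] [0.4687 0.0716 0.036 ]
red 0.067 [204.6 134.4] [ 184  114   42   42 1378] [0.5791 0.1532 0.067 ]
```

>>> carry_out --plan '[{"travel":[0.003,-0.003,-0.08],"angular":[0,0,0],"grip":-0.6},{"travel":[0.003,-0.003,-0.15],"angular":[0,0,0],"grip":-0.6},{"travel":[0.003,-0.003,-0.19],"angular":[0,0,0],"grip":-0.6},{"travel":[0.003,-0.003,-0.205],"angular":[0,0,0],"grip":-0.6},{"travel":[0.003,-0.003,-0.213],"angular":[0,0,0],"grip":-0.6},{"travel":[0.003,-0.003,-0.213],"angular":[0,0,0],"grip":-0.6}]'

```text
time: 11.55
ee_pos: [0.5396, 0.101, 0.0498]
tcp_rot: [180.0, 0.0, 17.7]
wrist_force: [0.7, -0.6, -0.5]
opening: 0.0252
grasp_force: 29.8
```

>>> carry_out --plan '[{"travel":[0,0,0],"angular":[0,0,0],"grip":0.1},{"travel":[0,0,0],"angular":[0,0,0],"grip":0.1},{"travel":[0,0,0],"angular":[0,0,0],"grip":0.1},{"travel":[0,0,0.05],"angular":[0,0,0],"grip":0.1},{"travel":[0,0,0.15],"angular":[0,0,0],"grip":0.1},{"travel":[0,0,0.25],"angular":[0,0,0],"grip":0.1},{"travel":[0,0,0.25],"angular":[0,0,0],"grip":0.1},{"travel":[0,0,0.25],"angular":[0,0,0],"grip":0.1}]'

```text
time: 12.22
ee_pos: [0.5408, 0.1018, 0.1269]
tcp_rot: [179.9, -0.2, 17.7]
wrist_force: [0.0, -0.1, -0.7]
opening: 0.0471
grasp_force: 0.0
```

```bash
python3 look.py w9
```

```text
12.2167 [0.5408 0.1018 0.1269] [179.94  -0.21  17.73] [ 0.  -0.1 -0.7]
ball 0.031 [260.6 201. ] [244 184  35  35 937] [0.5353 0.1001 0.031 ]
ball 0.031 [509.2 258.2] [506 247   6  23  92] [ 0.5518 -0.1272  0.031 ]
ball 0.031 [150.8 274.4] [143 271  17   8  85] [0.4383 0.1734 0.031 ]
ball 0.031 [249.5 288.6] [235 276  32  26 594] [0.4514 0.0839 0.031 ]
ball 0.044 [260.6 201. ] [244 184  35  35 937] [0.5394 0.1015 0.044 ]
ball 0.044 [509.2 258.2] [506 247   6  23  92] [ 0.5549 -0.1129  0.044 ]
ball 0.044 [150.8 274.4] [143 271  17   8  85] [0.4479 0.1706 0.044 ]
ball 0.044 [249.5 288.6] [235 276  32  26 594] [0.4602 0.0862 0.044 ]
green 0.036 [163.  188.7] [138 165  52  49 859] [0.5227 0.1791 0.036 ]
green 0.036 [258. 195.] [235 174  49  48 653] [0.5411 0.1042 0.036 ]
green 0.036 [156.6 259.6] [140 251  38  30 287] [0.458  0.1706 0.036 ]
green 0.036 [250.9 273.3] [228 259  46  40 504] [0.47   0.0883 0.036 ]
red 0.067 [204.7 134.9] [ 186  116   39   39 1165] [0.5792 0.1531 0.067 ]
```

>>> carry_out --plan '[{"travel":[0.01,-0.13,0],"angular":[0,0,-0.2],"grip":0.2},{"travel":[0.02,-0.26,0],"angular":[0,0,-0.4],"grip":0.2},{"travel":[0.03,-0.4,0],"angular":[0,0,-0.6],"grip":0.2},{"travel":[0.04,-0.53,0],"angular":[0,0,-0.8],"grip":0.2},{"travel":[0.052,-0.66,0],"angular":[0,0,-0.8],"grip":0.2},{"travel":[0.052,-0.787,0],"angular":[0,0,-0.8],"grip":0.2},{"travel":[0.052,-0.787,-0.11],"angular":[0,0,-0.8],"grip":0.2},{"travel":[0.052,-0.787,-0.11],"angular":[0,0,-0.8],"grip":0.2}]'

```text
time: 12.93
ee_pos: [0.5523, -0.136, 0.0853]
tcp_rot: [-180.0, 0.5, -5.4]
wrist_force: [-0.7, -0.3, -1.5]
opening: 0.0511
grasp_force: 0.0
```

```bash
python3 look.py w10 | grep -v green
```

```text
12.9333 [ 0.5523 -0.136   0.0853] [-179.96    0.5    -5.39] [-0.7 -0.3 -1.5]
ball 0.031 [256.2 207.7] [ 237  188   40   40 1243] [ 0.5549 -0.1334  0.031 ]
ball 0.044 [256.2 207.7] [ 237  188   40   40 1243] [ 0.5596 -0.134   0.044 ]
```

>>> carry_out --plan '[{"travel":[0,0,-0.08],"angular":[0,0,0],"grip":0.2},{"travel":[0,0,-0.15],"angular":[0,0,0],"grip":0.2},{"travel":[0,0,-0.19],"angular":[0,0,0],"grip":0.2},{"travel":[0,0,-0.19],"angular":[0,0,0],"grip":0.2},{"travel":[0,0,-0.19],"angular":[0,0,0],"grip":0.2},{"travel":[0,0,-0.19],"angular":[0,0,0],"grip":0.2}]'

```text
time: 13.48
ee_pos: [0.5558, -0.1342, 0.0359]
tcp_rot: [180.0, -0.0, -5.1]
wrist_force: [0.6, 0.1, -0.4]
opening: 0.0512
grasp_force: 0.0
```

>>> carry_out --plan '[{"travel":[0,0.002,-0.014],"angular":[0,0,0],"grip":0.1},{"travel":[0,0.002,-0.014],"angular":[0,0,0],"grip":-0.6},{"travel":[0,0.002,-0.014],"angular":[0,0,0],"grip":-0.6},{"travel":[0,0.002,-0.014],"angular":[0,0,0],"grip":-0.6},{"travel":[0,0.002,-0.014],"angular":[0,0,0],"grip":-0.6},{"travel":[0,0.002,-0.014],"angular":[0,0,0],"grip":-0.6},{"travel":[0,0.002,-0.014],"angular":[0,0,0],"grip":-0.6},{"travel":[0,0.002,-0.014],"angular":[0,0,0],"grip":-0.6}]'

```text
time: 14.15
ee_pos: [0.5555, -0.1339, 0.031]
tcp_rot: [180.0, -0.0, -5.2]
wrist_force: [-0.5, 1.8, 5.3]
opening: 0.026
grasp_force: 31.3
```

>>> carry_out --plan '[{"travel":[0,0,0.06],"angular":[0,0,0],"grip":-0.6},{"travel":[0,0,0.16],"angular":[0,0,0],"grip":-0.6},{"travel":[0,0,0.27],"angular":[0,0,0.2],"grip":-0.6},{"travel":[0,0,0.32],"angular":[0,0,0.4],"grip":-0.6},{"travel":[0,0,0.32],"angular":[0,0,0.6],"grip":-0.6},{"travel":[0,0,0.32],"angular":[0,0,0.8],"grip":-0.6},{"travel":[0,0,0.32],"angular":[0,0,0.98],"grip":-0.6},{"travel":[0,0,0.32],"angular":[0,0,0.98],"grip":-0.6}]'

```text
time: 14.82
ee_pos: [0.5549, -0.1341, 0.126]
tcp_rot: [180.0, 0.1, 23.1]
wrist_force: [-0.6, 0.5, -1.2]
opening: 0.0257
grasp_force: 29.6
```

>>> carry_out --plan '[{"travel":[-0.02,0.13,0],"angular":[0,0,0.1],"grip":-0.6},{"travel":[-0.03,0.26,0],"angular":[0,0,0.1],"grip":-0.6},{"travel":[-0.05,0.39,0],"angular":[0,0,0.1],"grip":-0.6},{"travel":[-0.06,0.52,0],"angular":[0,0,0.1],"grip":-0.6},{"travel":[-0.08,0.65,0],"angular":[0,0,0.1],"grip":-0.6},{"travel":[-0.1,0.78,0],"angular":[0,0,0.1],"grip":-0.6},{"travel":[-0.1,0.9,0],"angular":[0,0,0.1],"grip":-0.6},{"travel":[-0.107,0.98,0],"angular":[0,0,0.1],"grip":-0.6}]'

```text
time: 15.48
ee_pos: [0.5225, 0.1628, 0.1261]
tcp_rot: [180.0, 0.0, 25.6]
wrist_force: [0.3, -0.3, -1.6]
opening: 0.0256
grasp_force: 29.7
```

>>> carry_out --plan '[{"travel":[0,0.062,0],"angular":[0,0,0],"grip":-0.6},{"travel":[0,0.062,0],"angular":[0,0,0],"grip":-0.6},{"travel":[0,0.062,0],"angular":[0,0,0],"grip":-0.6},{"travel":[0,0.062,0],"angular":[0,0,0],"grip":-0.6}]'

```text
time: 15.82
ee_pos: [0.5229, 0.178, 0.1259]
tcp_rot: [180.0, 0.1, 25.7]
wrist_force: [-0.1, -0.4, -1.2]
opening: 0.026
grasp_force: 29.7
```

```bash
python3 look.py w11
```

```text
15.8167 [0.5229 0.178  0.1259] [1.7995e+02 9.0000e-02 2.5660e+01] [-0.1 -0.4 -1.2]
ball 0.031 [357.3 221.2] [341 205  34  34 898] [0.5369 0.0935 0.031 ]
ball 0.031 [259.2 250.7] [ 235  224   49   56 2187] [0.4754 0.1568 0.031 ]
ball 0.031 [241.6 288.2] [232 275  22  26 411] [0.4339 0.1548 0.031 ]
ball 0.044 [357.3 221.2] [341 205  34  34 898] [0.5398 0.1001 0.044 ]
ball 0.044 [259.2 250.7] [ 235  224   49   56 2187] [0.4818 0.1598 0.044 ]
ball 0.044 [241.6 288.2] [232 275  22  26 411] [0.4426 0.1579 0.044 ]
green 0.036 [260.  196.1] [236 172  49  48 790] [0.5226 0.1787 0.036 ]
green 0.036 [344.7 211.7] [326 194  50  46 568] [0.5408 0.1098 0.036 ]
green 0.036 [257.4 285.4] [252 279  10  16  68] [0.446  0.1445 0.036 ]
red 0.067 [338.9 155. ] [ 320  136   39   38 1138] [0.5805 0.1478 0.067 ]
```

>>> carry_out --plan '[{"travel":[0.003,0.003,-0.1],"angular":[0,0,0],"grip":-0.6},{"travel":[0.003,0.003,-0.18],"angular":[0,0,0],"grip":-0.6},{"travel":[0.003,0.003,-0.23],"angular":[0,0,0],"grip":-0.6},{"travel":[0.003,0.003,-0.248],"angular":[0,0,0],"grip":-0.6},{"travel":[0.003,0.003,-0.256],"angular":[0,0,0],"grip":-0.6},{"travel":[0.003,0.003,-0.256],"angular":[0,0,0],"grip":-0.6}]'

```text
time: 16.37
ee_pos: [0.5241, 0.1789, 0.0497]
tcp_rot: [180.0, 0.0, 25.7]
wrist_force: [0.0, 0.1, -0.2]
opening: 0.026
grasp_force: 29.8
```

>>> carry_out --plan '[{"travel":[0,0,0],"angular":[0,0,0],"grip":0.1},{"travel":[0,0,0],"angular":[0,0,0],"grip":0.1},{"travel":[0,0,0],"angular":[0,0,0],"grip":0.1},{"travel":[0,0,0.05],"angular":[0,0,0],"grip":0.1},{"travel":[0,0,0.15],"angular":[0,0,0],"grip":0.1},{"travel":[0,0,0.28],"angular":[0,0,0],"grip":0.1},{"travel":[0,0,0.28],"angular":[0,0,0],"grip":0.1},{"travel":[0,0,0.28],"angular":[0,0,0],"grip":0.1}]'

```text
time: 17.03
ee_pos: [0.5254, 0.1801, 0.1366]
tcp_rot: [179.9, -0.3, 25.8]
wrist_force: [0.0, 0.3, -1.3]
opening: 0.047
grasp_force: 0.0
```

```bash
python3 look.py w12
```

```text
17.0333 [0.5254 0.1801 0.1366] [179.93  -0.27  25.75] [ 0.   0.3 -1.3]
ball 0.031 [260.7 197.9] [244 182  34  33 864] [0.52   0.1775 0.031 ]
ball 0.031 [353.6 220.5] [338 205  32  32 817] [0.537  0.0937 0.031 ]
ball 0.031 [239.2 284. ] [226 272  28  25 549] [0.4336 0.1585 0.031 ]
ball 0.044 [260.7 197.9] [244 182  34  33 864] [0.5237 0.1793 0.044 ]
ball 0.044 [353.6 220.5] [338 205  32  32 817] [0.5398 0.1001 0.044 ]
ball 0.044 [239.2 284. ] [226 272  28  25 549] [0.442  0.1613 0.044 ]
green 0.036 [260.9 195.2] [238 174  47  46 659] [0.5237 0.1791 0.036 ]
green 0.036 [342.  211.5] [324 194  48  45 527] [0.5409 0.1096 0.036 ]
green 0.036 [241.9 266.8] [220 254  43  38 449] [0.4543 0.1649 0.036 ]
green 0.036 [305.2 293.2] [300 277  18  35 185] [0.4548 0.0993 0.036 ]
red 0.067 [335.4 157.5] [ 318  140   36   36 1012] [0.5805 0.1479 0.067 ]
```

>>> carry_out --plan '[{"travel":[0.1,-0.05,0],"angular":[0,0,-0.27],"grip":0.2},{"travel":[0.185,-0.097,0],"angular":[0,0,-0.27],"grip":0.2},{"travel":[0.185,-0.097,0],"angular":[0,0,-0.27],"grip":0.2},{"travel":[0.185,-0.097,0],"angular":[0,0,-0.27],"grip":0.2},{"travel":[0.185,-0.097,0],"angular":[0,0,-0.27],"grip":0.2}]'

```text
time: 17.5
ee_pos: [0.5787, 0.1503, 0.1321]
tcp_rot: [180.0, 0.2, 18.0]
wrist_force: [-0.1, 0.0, -0.3]
opening: 0.0512
grasp_force: 0.0
```

```bash
python3 look.py w13; python3 - <<'E'
import cv2,numpy as np
from workcell import cams
c=cams.camera("side")["frame"][:,:,::-1]
a=cv2.imread("pics/w13.png"); b=cv2.resize(c[195:285,195:315],(512,384)); w=cv2.resize(cv2.imread("pics/w12.png"),(400,300))
cv2.imwrite("pics/mix.png",np.vstack([np.hstack([cv2.resize(a,(400,300)),w]),np.hstack([cv2.resize(b,(400,300)),np.zeros((300,400,3),np.uint8)])]))
E
```

```text
17.5 [0.5787 0.1503 0.1321] [179.98   0.18  18.01] [-0.1  0.  -0.3]
ball 0.031 [216.9 244.6] [212 230  12  30 267] [0.5194 0.1724 0.031 ]
ball 0.031 [298.3 255.4] [286 240  24  32 597] [0.5319 0.0991 0.031 ]
ball 0.031 [287.8 319.9] [275 315  27  11 190] [0.4624 0.0844 0.031 ]
ball 0.044 [216.9 244.6] [212 230  12  30 267] [0.5265 0.1724 0.044 ]
ball 0.044 [298.3 255.4] [286 240  24  32 597] [0.5382 0.1032 0.044 ]
ball 0.044 [287.8 319.9] [275 315  27  11 190] [0.4726 0.0894 0.044 ]
green 0.036 [215.2 235.4] [188 220  46  44 475] [0.5302 0.1762 0.036 ]
green 0.036 [288.1 243.5] [276 229  34  43 365] [0.5426 0.1132 0.036 ]
green 0.036 [216.7 306.4] [202 296  25  28 242] [0.46   0.1552 0.036 ]
green 0.036 [285.1 312.3] [266 303  42  26 376] [0.4738 0.0917 0.036 ]
red 0.067 [260.5 207.8] [244 185  34  41 966] [0.5775 0.1501 0.067 ]
```

View pics/mix.png

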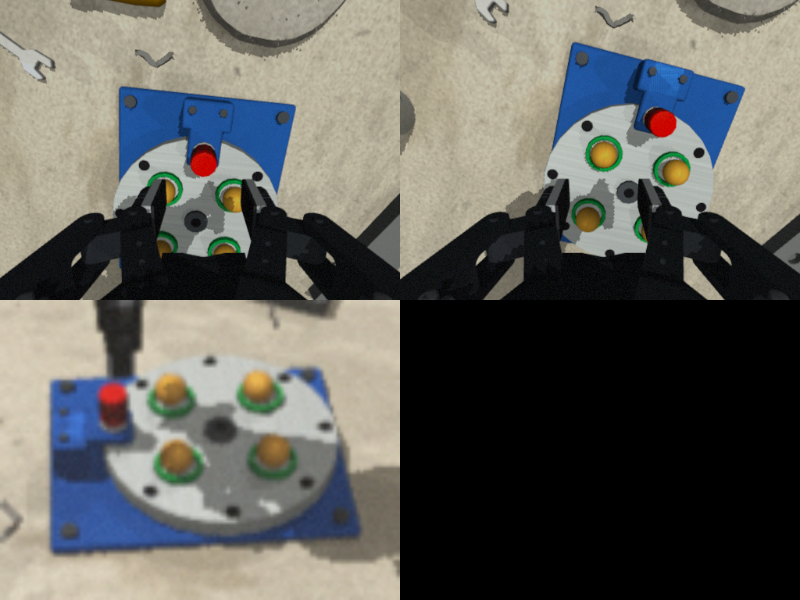

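All four cups hold a ball; the lower-left panel shows balls at (170,390), (258,385), (177,457) and (273,450). In the top-left panel the knob top, at (204,160), is centred between the fingers. Descending on the knob.

>>> carry_out --plan '[{"travel":[0.003,0,-0.1],"angular":[0,0,0],"grip":0.2},{"travel":[0.003,0,-0.17],"angular":[0,0,0],"grip":0.2},{"travel":[0.003,0,-0.21],"angular":[0,0,0],"grip":0.2},{"travel":[0.003,0,-0.21],"angular":[0,0,0],"grip":0.2},{"travel":[0.003,0,-0.21],"angular":[0,0,0],"grip":0.2},{"travel":[0.003,0,-0.21],"angular":[0,0,0],"grip":0.2}]'

```text
time: 18.1
ee_pos: [0.5807, 0.1508, 0.0719]
tcp_rot: [180.0, -0.1, 18.0]
wrist_force: [0.5, 0.2, 0.1]
opening: 0.0516
grasp_force: 0.0
```

>>> carry_out --plan '[{"travel":[0,0,0],"angular":[0,0,0],"grip":-0.2},{"travel":[0,0,0],"angular":[0,0,0],"grip":-0.7},{"travel":[0,0,0],"angular":[0,0,0],"grip":-0.9},{"travel":[0,0,0],"angular":[0,0,0],"grip":-0.9},{"travel":[0,0,0],"angular":[0,0,0],"grip":-0.9},{"travel":[0,0,0],"angular":[0,0,0],"grip":-0.9},{"travel":[0,0,0],"angular":[0,0,0],"grip":-0.9},{"travel":[0,0,0],"angular":[0,0,0],"grip":-0.9}]' --grip_force 90

```text
time: 18.77
ee_pos: [0.5808, 0.1508, 0.072]
tcp_rot: [180.0, -0.1, 18.0]
wrist_force: [-2.5, 0.5, 6.3]
opening: 0.0212
grasp_force: 87.9
```

>>> carry_out --plan '[{"travel":[0,0,0.01],"angular":[0,0,0],"grip":-0.9},{"travel":[0,0,0.02],"angular":[0,0,0],"grip":-0.9},{"travel":[0,0,0.03],"angular":[0,0,0],"grip":-0.9},{"travel":[0,0,0.04],"angular":[0,0,0],"grip":-0.9},{"travel":[0,0,0.05],"angular":[0,0,0],"grip":-0.9},{"travel":[0,0,0.05],"angular":[0,0,0],"grip":-0.9},{"travel":[0,0,0.05],"angular":[0,0,0],"grip":-0.9}]'

```text
time: 19.35
ee_pos: [0.5807, 0.1508, 0.0845]
tcp_rot: [-180.0, 0.0, 18.0]
wrist_force: [5.7, 4.7, -12.1]
opening: 0.0211
grasp_force: 88.5
```

>>> carry_out --plan '[{"travel":[0,0,0.007],"angular":[0,0,0],"grip":-0.9},{"travel":[0,0,0.012],"angular":[0,0,0],"grip":-0.9},{"travel":[0,0,0.012],"angular":[0,0,0],"grip":-0.9},{"travel":[0,0,0.012],"angular":[0,0,0],"grip":-0.9}]'

```text
time: 19.68
ee_pos: [0.5807, 0.1508, 0.0878]
tcp_rot: [-180.0, 0.1, 18.0]
wrist_force: [6.8, 3.0, -12.6]
opening: 0.0214
grasp_force: 88.6
```

>>> carry_out --plan '[{"travel":[0,0,0.006],"angular":[0,0,0],"grip":-0.9},{"travel":[0,0,0.006],"angular":[0,0,0],"grip":-0.9},{"travel":[0,0,0.006],"angular":[0,0,0],"grip":-0.9}]'

```text
time: 19.93
ee_pos: [0.5806, 0.1508, 0.0895]
tcp_rot: [-180.0, 0.1, 18.0]
wrist_force: [6.7, 4.0, -13.6]
opening: 0.021
grasp_force: 88.6
```

>>> carry_out --plan '[{"travel":[0,0,0.005],"angular":[0,0,0],"grip":-0.9},{"travel":[0,0,0.005],"angular":[0,0,0],"grip":-0.9},{"travel":[0,0,0.005],"angular":[0,0,0],"grip":-0.9},{"travel":[0,0,0.005],"angular":[0,0,0],"grip":-0.9}]'

```text
time: 20.27
ee_pos: [0.5806, 0.1508, 0.0903]
tcp_rot: [-180.0, 0.1, 18.0]
wrist_force: [8.8, 4.0, -17.3]
opening: 0.0208
grasp_force: 90.3
```

>>> carry_out --plan '[{"travel":[0,0,0.005],"angular":[0,0,0],"grip":-0.9},{"travel":[0,0,0.005],"angular":[0,0,0],"grip":-0.9},{"travel":[0,0,0.005],"angular":[0,0,0],"grip":-0.9},{"travel":[0,0,0.005],"angular":[0,0,0],"grip":-0.9}]'

```text
time: 20.6
ee_pos: [0.5806, 0.1508, 0.0903]
tcp_rot: [-180.0, 0.2, 18.0]
wrist_force: [11.9, 5.2, -27.5]
opening: 0.0211
grasp_force: 89.8
```

The plunger is on its stop: z has stopped at 0.0903 while the force climbs. A last check before handing in.

```bash
python3 - <<'E'
import cv2
from workcell import cams
c=cams.camera("side")["frame"][:,:,::-1]
cv2.imwrite("pics/fin.png",cv2.resize(c[180:285,185:325],(700,525)))
E
python3 obs.py
```

```text
time 20.65
ee_pos [0.58057517 0.15077469 0.0903307 ]
tcp_rot [-1.79990455e+02  1.56355948e-01  1.80251811e+01]
wrist_force [ 13.52902646   5.41673857 -27.20649426]
torque [ 1.1618357  -2.59176799  0.00452134]
opening 0.021109815366006878
grasp_force 89.824880361557
```

View pics/fin.png

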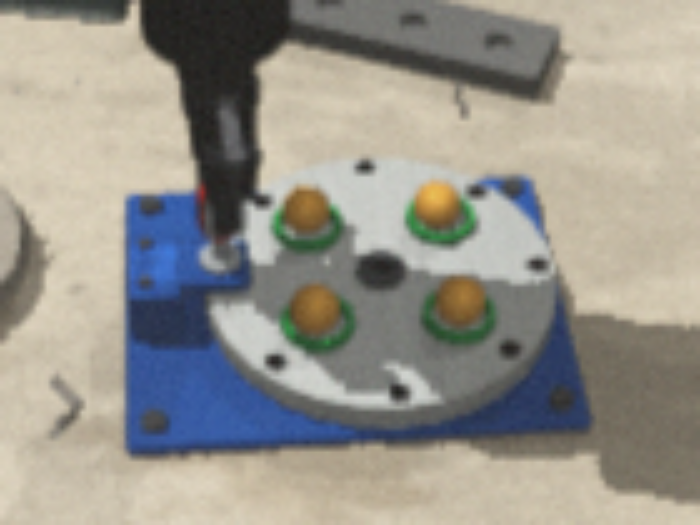

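All four cups hold a ball, with balls at (306,210), (438,203), (316,308) and (462,300). The knob is lifted, and the bare pin and collar show at (220,258).

```bash
python3 -c "
from workcell import ticket
print(ticket.job_done())"
```

```text
the job is handed in; nothing more can be done
None
```

All four cups hold a ball, the red knob is pulled up to its upper stop and still held there, and the job was handed in at about 21 s; the jar and tape were not touched.

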